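# Release the toggle clamp and lay the tenoned rail on the rack

### The arm

A 7-joint arm with a two-finger parallel gripper is mounted at the origin on the work surface. World frame = base frame: x ahead of the robot, y to its left, z up, the work surface at z = 0. Lengths are in m, angles in rad, forces in N, time in s.
With the tool pointing down it reaches from about 0.4 to 0.85 m from the base axis. Payload 10.4 kg.
Tool frame: the origin (TCP) lies between the finger pads; the fingertips stand 19 mm ahead of it and the grasp point (between the pads) is the TCP; z points along the fingers, x is the direction in which the jaws open and shut, and the axes are right-handed (so a half turn about z gives the same grasp; the last joint's range is limited). The gripper opens to 87 mm and grips with 3 to 60 N. Pads are 19 mm wide; open, the fingers measure 117 mm over their backs; the gripper's body (75 mm by 190 mm) begins 51 mm behind the grasp point.
Start: joints at [1.251, 0.332, -0.065, 1.46, 0.022, 1.35, -0.088], TCP at [0.183, -0.598, 0.242] pointing down, gripper open.
Joint ranges: [-2.6, 2.6], [-0.5, 2.12], [-1.47, 1.34], [0.16, 2.42], [-1.27, 4.41], [0.06, 2.06], [-2.6, 2.6]. Speed limits (rad/s): [2.22, 2.22, 2.79, 2.79, 3.14, 3.14, 3.14].

### API

Orientations are given as a unit quaternion [x, y, z, w].
In Python, from bench import * gives the robot as it stands.
- The arm moves only by the tool step_arm, never from a script. Its argument "commands" is a list of rows, each a list of 6 numbers: the shift along the tool's x, y, z in m, then the turn, a rotation vector about the tool's x, y, z in rad. In form: [[tx, ty, tz, rx, ry, rz], ...]. A call has 1 to 12 rows; each row shifts and turns the commanded pose from where the row before left it, along the tool's axes as they then stand; what a row does not reach is not made up. A row lasts 1/10 s, in which the tool goes at most 50 mm and 8.59 degrees, less where a joint would pass 70% of its speed; a pose out of reach is approached as far as the arm can. A call with a gripper value outside its range is refused whole. "gripper" is the opening, from 0 (shut) to 1 (fully open), set as the call begins (left out, the last holds). The fingers move at their own pace and stop on an object; "grip_force" is the grip in N (left out, the last holds). Time passes only in rows, so rows that do not move let the fingers close. It gives the time, the measured TCP pose, the force and the opening at its end, in the units of the state.
- read_state(): the state, without advancing time (a new reading comes with each control period).
- camera(name): name is "scene" or "top" or "wrist"; returns the picture (480x640x3 uint8, red, green, blue); there is no depth.
- get_calibration(name): a dict with "fx", "fy", "cx", "cy" (pixels), "R" (3x3) and "t" (3): a world point X has camera coordinates R X + t. Camera axes: x right, y down, z forward; pixel columns grow to the right and rows downward; lengths in m; the calibration is good to about 2 mm. A picture is of the moment at which its call begins: read the wrist's pose just before it. get_calibration takes no time and is no camera call; for the wrist camera it gives the pose at the moment of the call.
- close_job(): hands the job in, once; it reports no verdict.
The state is a dict: "time": time; "joint_positions": joint angles; "joint_vel": joint speeds; "joint_torque": joint torques, N m; "ee_pos": TCP position; "eef_rot": TCP orientation; "ft_force": force on the tool from outside, world axes, zero at the start; "torque": the same for the moment, N m; "width": finger opening in m.
Only numpy, scipy, OpenCV 4.12 (cv2) and the standard library are available. Lean on these libraries where they do the work, as an engineer would, in place of code of your own. Each camera call takes 0.05 s, during which the arm holds its last target. There are 200 camera calls.

### The job

Flip the toggle clamp's upright handle right over until it lies flat, away from the clamped wooden rail, and leave the clamp open. Then lift the freed rail straight up out of the jig and lay it gently and flat across both bearers of the rack, in the middle of the gap between the two finished rails and parallel to them (the tenon may point either way). Do not drag the rail from under the closed clamp, and leave the finished rails, the tape measure, the tin and the screwdriver where they lie.

Things in the scene. Friction and masses are not known exactly. Their poses are not given: they have to be found in the camera images.
- jig: Fixed jig: dark plywood base 130 x 315 mm, 18 thick, long along y (-195 to +120 mm); origin on the bench. Clamp at the +y end; the rail's middle lies at jig (0, -100). Four locating blocks, 20 (x) x 24 (y) mm, 14 high above the base, stand 2 mm beside the rail's long sides at y = -147 and -33; its sides are free from y -135 to -45. Lift the rail straight up out of them.
- clamp_pivot (a point): Hinge axis of the clamp's handle (along jig x), 95 mm above the bench at jig (0, +85 mm); point axes are the jig's. Linked to it is the hold-down arm, a steel bar 12 mm wide, hinged 72 mm above the bench at jig (0, +40); it reaches 95 mm towards jig -y, and its rubber pad presses with about 9 N on the rail 20 mm from the rail's +y end. The clamp's cheeks are 36 mm wide in x.
- handle (a joint): Handle angle, rad: 0 = locked (upright, leaning 0.1 to the rail, jig -y); grows as it is flipped away from the rail (to jig +y); 1.7 = stop, fully open (level, pointing to jig +y). Over centre at 0.2: till there it springs back (up to 0.4 Nm); then jumps to about 0.5, moves easily, stays put. The arm rises with it: 45 degrees at 1.4, 70 at 1.7; only beyond 1.55 is it clear of the rail's end.
- handle_grip (a point): Point on the axis of the handle, 85 mm from the hinge axis, in the upper part of the black grip. The grip is a round bar 20 mm in diameter, from 37 to 105 mm from the hinge axis; below it a 12 mm steel shank.
- rail: Clamped workpiece: loose pine rail 160 mm long in all (its y), 44 wide (x), 38 high (z), with a tenon at its -y end (25 mm long, 34 x 14 mm, mid height). Origin at the middle of its underside, 80 mm from either end; centre of mass about 9 mm to +y. 0.12 to 0.23 kg. Starts on the jig base (underside 18 mm above the bench), parallel to the jig.
- rack: Fixed laying-off rack: two parallel dark wooden bearers 290 mm long along rack x, 22 mm wide, 25 mm high, their centre lines at rack y = -35 and +35 mm. Origin on the bench in the middle between them. Rails lie across both bearers, their length along rack y. The middle place, over the origin, is empty.
- gap (a point): The middle of the empty place on the rack, at the height of the bearers' tops (25 mm above the bench), between the two finished rails.
- finished_a: Finished loose rail, same shape as the clamped one, lying across the bearers at rack x = -108 mm. Origin as for the rail. Leave it alone.
- finished_b: Finished loose rail, same shape, lying across the bearers at rack x = +108 mm. Leave it alone.
- tape: Bystander: tape measure, 36 x 70 x 55 mm high, beside the jig on its +x side. Origin under its centre.
- tin: Bystander: small steel tin, 60 mm across, 50 mm high, on the jig's -x side. Origin under its centre.
- screwdriver: Bystander: screwdriver with wooden handle, about 200 mm long, lying low beside the rack. Origin about its middle.
Not all that is in view belongs to the job. What is shaped like the rail but black or pink is not meant.

How it is judged:
By the outcome, as a careful person would: the job done as asked, in the order asked, and still so for the second after the job is handed in, with the robot touching nothing.
It also fails if it takes over 58 s, if anything falls off the work surface, if the arm or the gripper's body presses on something with over 40 N, if the wrist force passes 120 N, or if a joint passes its speed limit or range.

## Working session

There is one attempt and no reset: what is moved stays moved. The work goes in short steps, Python scripts to look and compute and a tool call to move; the robot and the scene stay as the last step left them, time stands still between calls to the robot, and variables do not carry over. Pictures are saved under pics/ and viewed, on a budget of 10 in all, crops included, one or two more only if the job needs it, and the job is handed in when it is done.

Besides the shell and the picture viewer there is one more tool, called after ">>>" by a JSON object that holds its "api" and its "payload". step_arm: Moves the arm, as the interface text tells. Its arguments: {"type":"object","properties":{"commands":{"type":"array","items":{"type":"array","items":{"type":"number"}}},"gripper":{"type":"number"},"grip_force":{"type":"number"}},"required":["commands"]}

```bash
mkdir -p pics; python3 - <<'E'
from bench import *
import cv2,numpy as np
s=read_state();print(s)
for n in ("top","scene"):
    im=camera(n);cv2.imwrite(f"pics/{n}0.png",im[:,:,::-1])
    c=get_calibration(n);print(n,c)
E
```

```text
{'time': 0.0, 'joint_positions': array([ 1.25138196,  0.33287491, -0.06470894,  1.46093644,  0.02162194,
        1.34987215, -0.08847804]), 'joint_vel': array([ 7.44194759e-04, -3.08362458e-05, -1.89353411e-04,  1.85056893e-03,
       -2.33082189e-04, -1.15246270e-03,  2.89348523e-04]), 'joint_torque': array([-5.80360575e-05, -6.23238230e+01,  2.50741543e-02, -3.89908040e+01,
       -6.12286781e-02,  3.95106326e-02,  1.18395201e-04]), 'ee_pos': array([ 0.18268945, -0.59733796,  0.24075437]), 'eef_rot': array([ 8.03905591e-01, -5.94756517e-01, -5.83897869e-04, -3.81085011e-04]), 'ft_force': array([-0.63350232,  0.45582948, -0.01627536]), 'torque': array([-0.01288709, -0.01029163, -0.02011538]), 'width': 0.08720033133527351}
top {'fx': 502.1134348545923, 'fy': 502.1134348545923, 'cx': 312.165764976552, 'cy': 241.85523261144618, 'R': array([[-0.02647359, -0.99960638, -0.00928614],
       [-0.99145692,  0.02744234, -0.1275151 ],
       [ 0.12771974,  0.00583102, -0.99179316]]), 't': array([-0.05062318,  0.5636741 ,  1.18757919])}
scene {'fx': 596.3499093159087, 'fy': 596.3499093159087, 'cx': 321.56723348148194, 'cy': 245.99419552218737, 'R': array([[ 0.4650459 ,  0.88508241,  0.01901124],
       [ 0.60960467, -0.30458258, -0.7318549 ],
       [-0.64196141,  0.35193546, -0.68119525]]), 't': array([-0.20427639, -0.25699092,  1.86248042])}
```

View pics/top0.png

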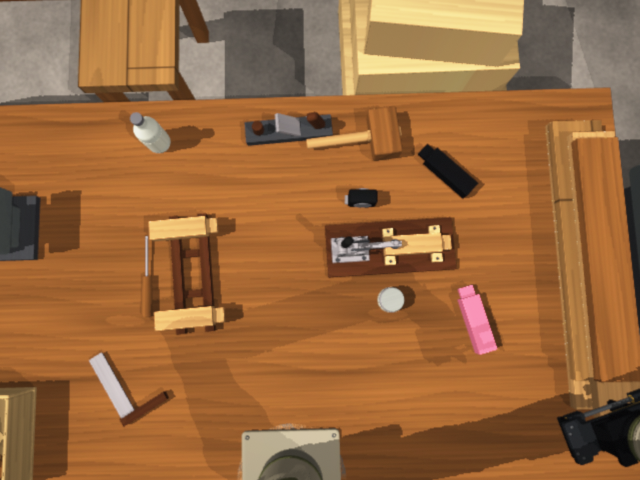

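View pics/scene0.png

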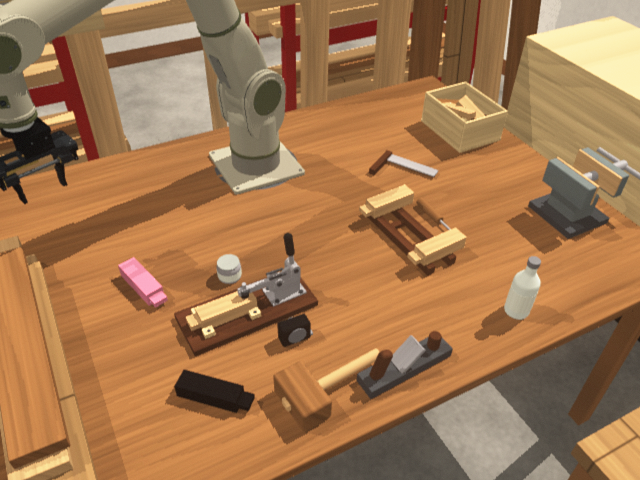

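The top view shows the jig with the pine rail (415,244) and clamp (350,247), and the rack (195,272) with two finished rails. The rail candidates are pine (415,244), black (447,170), pink (477,320) and the finished pair (182,228)/(188,318). The pine one in the jig fits because it is the only one under the clamp. I'll confirm this in an enlarged crop.

```bash
python3 - <<'E'
import cv2,numpy as np
im=cv2.imread("pics/top0.png")
a=cv2.resize(im[180:320,315:475],None,fx=5,fy=5,interpolation=cv2.INTER_CUBIC)[:600]
b=cv2.resize(im[205:340,130:240],None,fx=4.4,fy=4.4,interpolation=cv2.INTER_CUBIC)
a=cv2.resize(im[180:300,315:475],None,fx=5,fy=5,interpolation=cv2.INTER_CUBIC)
cv2.imwrite("pics/ja.png",a);cv2.imwrite("pics/ra.png",b)
E
```

```text
(no output)
```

View pics/ja.png

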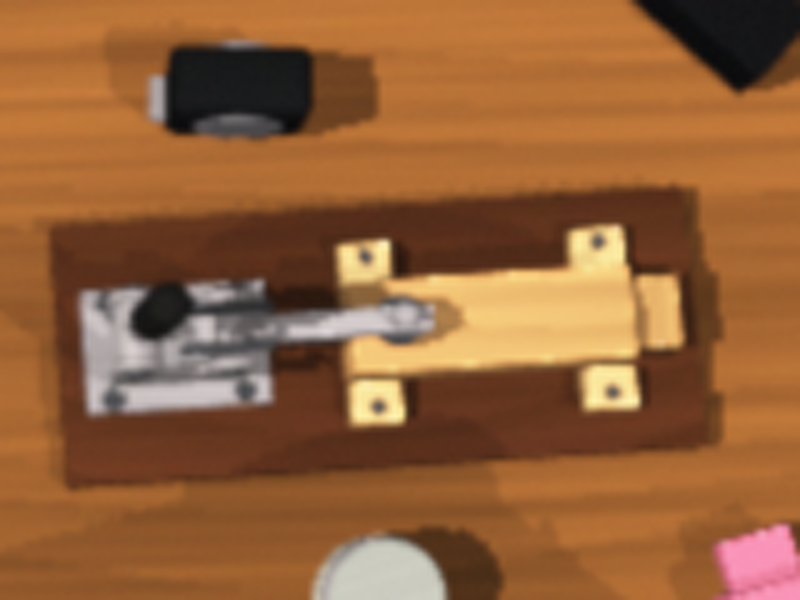

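View pics/ra.png

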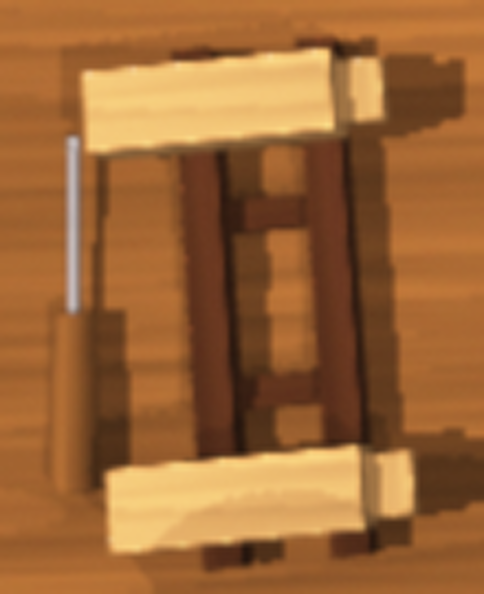

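```bash
cat > h.py <<'E'
from bench import *
import numpy as np,cv2
from scipy.spatial.transform import Rotation as Ro
def back(c,uv,z):
    uv=np.atleast_2d(uv).astype(float)
    d=np.c_[(uv[:,0]-c['cx'])/c['fx'],(uv[:,1]-c['cy'])/c['fy'],np.ones(len(uv))]@c['R']
    o=-c['R'].T@c['t']
    return o+d*((z-o[2])/d[:,2])[:,None]
def proj(c,X):
    p=np.atleast_2d(X)@c['R'].T+c['t'];return np.c_[c['fx']*p[:,0]/p[:,2]+c['cx'],c['fy']*p[:,1]/p[:,2]+c['cy']]
def fit(obj,pts):
    # 2D rigid: obj(local)->pts
    o=np.array(obj,float);p=pts[:,:2];oc=o.mean(0);pc=p.mean(0)
    H=(o-oc).T@(p-pc);th=np.arctan2(H[0,1]-H[1,0],H[0,0]+H[1,1])
    R=np.array([[np.cos(th),-np.sin(th)],[np.sin(th),np.cos(th)]]);t=pc-R@oc
    return th,t,np.linalg.norm(p-(o@R.T+t),axis=1)*1e3
E
python3 - <<'E'
from h import *
np.set_printoptions(precision=4,suppress=True)
c=get_calibration("top")
ja=lambda u:np.array(u)/5+[315,180]
ra=lambda u:np.array(u)/4.4+[130,205]
# px left=+y, px up=+x
P=back(c,ja([(50,228),(685,188),(710,445),(68,487)]),.018)
th,t,e=fit([(.065,.12),(.065,-.195),(-.065,-.195),(-.065,.12)],P);print("jig",th,t,e)
P=back(c,ja([(630,265),(640,357),(345,377)]),.056)
th2,t2,e=fit([(.022,-.055),(-.022,-.055),(-.022,.08)],P);print("rail",th2,t2,e)
R=Ro.from_euler('z',th).as_matrix()[:2,:2];print("rail from jig",R@[0,-.1]+t)
loc=[(.022,.08),(.022,-.055),(-.022,-.055),(-.022,.08)]
A=back(c,ra([(82,72),(333,48),(343,135),(90,155)]),.063);a=fit(loc,A)
B=back(c,ra([(105,470),(362,446),(372,532),(108,552)]),.063);b=fit(loc,B)
print("A",a);print("B",b);print("mid",(a[1]+b[1])/2,(a[1]-b[1]),np.linalg.norm(a[1]-b[1]))
# bearer ends: A side (z=.025)
E=back(c,ra([(183,155),(217,152),(305,145),(340,140),(200,458),(236,455),(327,450),(362,446)]),.025);print(E)
# handle: hinge & tip
piv=np.r_[R@[0,.085]+t,.095]; 
for q in(0,):
    d=np.r_[R@[0,-np.sin(.1)],np.cos(.1)]
    print("piv",piv,proj(c,[piv,piv+.105*d]), proj(get_calibration("scene"),[piv,piv+.105*d]))
E
```

```text
jig 0.03688003112313363 [ 0.5443 -0.2213] [0.7257 1.0945 1.0475 0.6174]
rail 0.03649752052928012 [ 0.5478 -0.3193] [1.7289 2.1688 3.8613]
rail from jig [ 0.548  -0.3212]
A (np.float64(0.06541715128408106), array([0.6011, 0.2416]), array([2.7529, 1.856 , 3.5785, 0.7647]))
B (np.float64(0.05966073943582473), array([0.3865, 0.2268]), array([1.8525, 1.007 , 3.4614, 2.2952]))
mid [0.4938 0.2342] [0.2146 0.0148] 0.21511482567214113
[[0.5771 0.2806 0.025 ]
 [0.5783 0.2615 0.025 ]
 [0.5809 0.2121 0.025 ]
 [0.5832 0.1925 0.025 ]
 [0.4085 0.2697 0.025 ]
 [0.4096 0.2498 0.025 ]
 [0.411  0.1996 0.025 ]
 [0.4127 0.1803 0.025 ]]
piv [ 0.5412 -0.1364  0.095 ] [[342.6268 246.726 ]
 [350.1143 240.5625]] [[291.1663 265.095 ]
 [286.2535 233.3607]]
```

>>> {"api": "step_arm", "payload": {"commands": [[0, 0, -0.004, 0, 0, -0.1311], [0, 0, -0.004, 0, 0, -0.1311], [0, 0, -0.004, 0, 0, -0.1311], [0, 0, -0.004, 0, 0, -0.1311], [0, 0, -0.004, 0, 0, -0.1311], [0, 0, -0.004, 0, 0, -0.1311], [0, 0, -0.004, 0, 0, -0.1311], [0, 0, -0.004, 0, 0, -0.1311], [0, 0, -0.004, 0, 0, -0.1311], [0, 0, -0.004, 0, 0, -0.1311]], "gripper": 1}}

```text
time: 1.1
ee_pos: [0.1827, -0.5975, 0.2812]
eef_rot: [1.0, 0.021, -0.0, -0.0]
ft_force: [0.2, 0.1, -0.7]
width: 0.087
```

```bash
cat >> h.py <<'E'
def delta(target,yaw=None):
    s=read_state();r=Ro.from_quat(s['eef_rot']);d=r.inv().apply(np.array(target)-s['ee_pos'])
    M=r.as_matrix();print("t",round(s['time'],2),"pos",s['ee_pos'].round(4),"yaw",np.arctan2(M[1,0],M[0,0]).round(4),"zaxis",M[:,2].round(3),"F",s['ft_force'].round(2),"w",s['width'].round(4))
    print("tool delta",d.round(4))
E
python3 -c "
from h import *
delta([.5415,-.145,.29])"
```

```text
Traceback (most recent call last):
  File "h.py", line 19, in delta
    M=r.as_matrix();print("t",round(s['time'],2),"pos",s['ee_pos'].round(4),"yaw",np.arctan2(M[1,0],M[0,0]).round(4),"zaxis",M[:,2].round(3),"F",s['ft_force'].round(2),"w",s['width'].round(4))
                                                                                                                                                                            ^^^^^^^^^^^^^^^^
AttributeError: 'float' object has no attribute 'round'
```

>>> {"api": "step_arm", "payload": {"commands": [[0.0315, -0.0364, 0, 0, 0, 0], [0.0315, -0.0364, 0, 0, 0, 0], [0.0315, -0.0364, 0, 0, 0, 0], [0.0315, -0.0364, 0, 0, 0, 0], [0.0315, -0.0364, 0, 0, 0, 0], [0.0315, -0.0364, 0, 0, 0, 0], [0.0315, -0.0364, 0, 0, 0, 0], [0.0315, -0.0364, 0, 0, 0, 0], [0.0315, -0.0364, 0, 0, 0, 0], [0.0315, -0.0364, 0, 0, 0, 0], [0.0315, -0.0364, 0, 0, 0, 0], [0.0315, -0.0364, 0, 0, 0, 0]]}}

```text
time: 2.3
ee_pos: [0.5451, -0.1457, 0.2814]
eef_rot: [1.0, 0.018, -0.0, 0.0]
ft_force: [-0.1, -1.0, -0.7]
width: 0.087
```

```bash
sed -i "s/s\['width'\].round(4)/round(float(s['width']),4)/" h.py
python3 -c "
from h import *
delta([.5415,-.145,.18])
c=get_calibration('wrist');im=camera('wrist');cv2.imwrite('pics/w1.png',im[:,:,::-1]);print(proj(c,[[.5415,-.145,.18],[.5412,-.1364,.095],[.5407,-.1468,.2]]))
delta([.5415,-.145,.18])"
```

```text
t 2.3 pos [ 0.5451 -0.1457  0.2814] yaw 0.0365 zaxis [-0. -0. -1.] F [-0.1  -0.96 -0.68] w 0.087
tool delta [-0.0036 -0.0008  0.1014]
[[313.63319473 242.93335825]
 [314.89442087 203.78957515]
 [311.73780454 255.5532361 ]]
t 2.35 pos [ 0.5488 -0.1371  0.2813] yaw 0.0455 zaxis [ 0.002  0.004 -1.   ] F [-2.06  6.83 -2.08] w 0.0869
tool delta [-0.0078  0.008   0.1013]
```

View pics/w1.png

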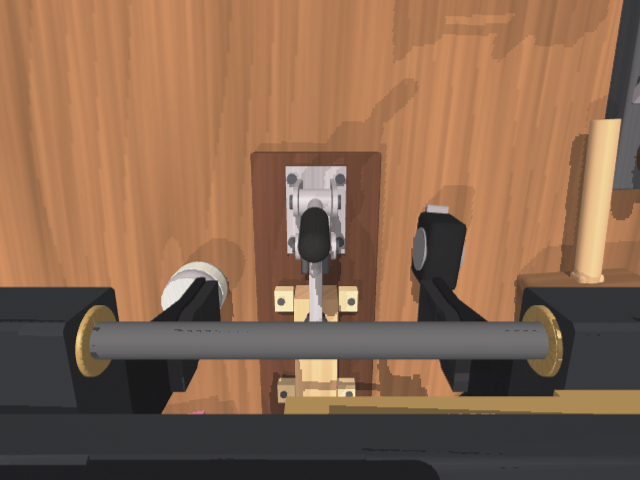

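The wrist view shows the black handle tip at (315,250), 3 px from the predicted (312,255), standing centred between the fingers. The arm hadn't settled yet, so I'll let it settle and then correct.

>>> {"api": "step_arm", "payload": {"commands": [[0, 0, 0, 0, 0, 0], [0, 0, 0, 0, 0, 0], [0, 0, 0, 0, 0, 0]]}}

```text
time: 2.65
ee_pos: [0.5437, -0.1488, 0.2813]
eef_rot: [1.0, 0.017, -0.0, 0.0]
ft_force: [-0.8, -0.6, -0.6]
width: 0.0868
```

```bash
python3 -c "
from h import *
delta([.542,-.145,.18])"
```

```text
t 2.65 pos [ 0.5437 -0.1488  0.2813] yaw 0.0346 zaxis [-0.001 -0.001 -1.   ] F [-0.83 -0.57 -0.63] w 0.0868
tool delta [-0.0015 -0.0039  0.1013]
```

>>> {"api": "step_arm", "payload": {"commands": [[-0.0015, -0.004, 0.015, 0, 0, 0], [0, 0, 0.022, 0, 0, 0], [0, 0, 0.022, 0, 0, 0], [0, 0, 0.022, 0, 0, 0], [0, 0, 0.012, 0, 0, 0], [0, 0, 0.008, 0, 0, 0], [0, 0, 0, 0, 0, 0], [0, 0, 0, 0, 0, 0]]}}

```text
time: 3.45
ee_pos: [0.5431, -0.1435, 0.1814]
eef_rot: [1.0, 0.018, 0.001, 0.0]
ft_force: [0.0, 0.0, -0.3]
width: 0.0875
```

>>> {"api": "step_arm", "payload": {"commands": [[0, 0, 0, 0, 0, 0], [0, 0, 0, 0, 0, 0], [0, 0, 0, 0, 0, 0], [0, 0, 0, 0, 0, 0], [0, 0, 0, 0, 0, 0], [0, 0, 0, 0, 0, 0], [0, 0, 0, 0, 0, 0], [0, 0, 0, 0, 0, 0]], "gripper": 0, "grip_force": 25}}

```text
time: 4.25
ee_pos: [0.5427, -0.1433, 0.1805]
eef_rot: [1.0, 0.018, -0.0, 0.0]
ft_force: [-0.1, -0.3, 0.2]
width: 0.0313
```

```bash
python3 -c "
from h import *
delta([.542,-.145,.18])
# arc rows: jig +y,z steps for handle angle from -.1
r=.085;f=np.array([-.1,0,.1,.2,.4,.6,.8,1.0,1.2,1.4,1.5,1.6,1.62])
print(np.c_[f[1:],-np.diff(r*np.sin(f)),-np.diff(r*np.cos(f))].round(4))"
```

```text
t 4.25 pos [ 0.5427 -0.1433  0.1805] yaw 0.037 zaxis [-0. -0. -1.] F [-0.14 -0.27  0.24] w 0.0313
tool delta [-0.0008  0.0017  0.0005]
[[ 0.00e+00 -8.50e-03 -4.00e-04]
 [ 1.00e-01 -8.50e-03  4.00e-04]
 [ 2.00e-01 -8.40e-03  1.30e-03]
 [ 4.00e-01 -1.62e-02  5.00e-03]
 [ 6.00e-01 -1.49e-02  8.10e-03]
 [ 8.00e-01 -1.30e-02  1.09e-02]
 [ 1.00e+00 -1.05e-02  1.33e-02]
 [ 1.20e+00 -7.70e-03  1.51e-02]
 [ 1.40e+00 -4.50e-03  1.64e-02]
 [ 1.50e+00 -1.00e-03  8.40e-03]
 [ 1.60e+00 -2.00e-04  8.50e-03]
 [ 1.62e+00  1.00e-04  1.70e-03]]
```

Still closing; wait a little more.

>>> {"api": "step_arm", "payload": {"commands": [[0, 0, 0, 0, 0, 0], [0, 0, 0, 0, 0, 0], [0, 0, 0, 0, 0, 0], [0, 0, 0, 0, 0, 0]]}}

```text
time: 4.65
ee_pos: [0.5421, -0.1433, 0.1805]
eef_rot: [1.0, 0.018, -0.001, 0.0]
ft_force: [-4.9, 0.4, 4.8]
width: 0.0192
```

>>> {"api": "step_arm", "payload": {"commands": [[0, -0.0042, 0, 0, 0, 0], [0, -0.0043, 0, 0, 0, 0], [0, -0.0043, 0, 0, 0, 0], [0, -0.0042, 0.0004, 0, 0, 0], [0, -0.0084, 0.0013, 0, 0, 0], [0, -0.0082, 0.002, 0, 0, 0], [0, -0.008, 0.003, 0, 0, 0], [0, -0.0075, 0.004, 0, 0, 0], [0, -0.0074, 0.0041, 0, 0, 0], [0, 0, 0, 0, 0, 0]]}}

```text
time: 5.65
ee_pos: [0.54, -0.0867, 0.1653]
eef_rot: [1.0, 0.019, -0.001, 0.0]
ft_force: [-4.9, -1.0, 1.9]
width: 0.0191
```

>>> {"api": "step_arm", "payload": {"commands": [[0, -0.0067, 0.0053, 0, 0, 0], [0, -0.0063, 0.0056, 0, 0, 0], [0, -0.0055, 0.0064, 0, 0, 0], [0, -0.005, 0.0069, 0, 0, 0], [0, -0.0042, 0.0073, 0, 0, 0], [0, -0.0035, 0.0078, 0, 0, 0], [0, -0.0026, 0.0081, 0, 0, 0], [0, -0.0019, 0.0083, 0, 0, 0], [0, -0.001, 0.0084, 0, 0, 0], [0, 0, 0.006, 0, 0, 0], [0, 0, 0.003, 0, 0, 0], [0, 0, 0, 0, 0, 0]]}}

```text
time: 6.85
ee_pos: [0.5388, -0.0498, 0.0928]
eef_rot: [1.0, 0.019, -0.001, -0.0]
ft_force: [-7.2, 1.5, 4.6]
width: 0.0195
```

```bash
python3 -c "
from h import *
s=read_state();d=s['ee_pos']-[.5412,-.1364,.095];print(d,s['ft_force'],np.arctan2(d[1],d[2])+.1,np.hypot(*d[1:]))"
```

```text
[-0.00242901  0.08659722 -0.00222571] [-7.23183582  1.54072032  4.59393849] 1.6964925440796903 0.0866258161187902
```

>>> {"api": "step_arm", "payload": {"commands": [[0, 0, 0.002, 0, 0, 0], [0, 0, 0.002, 0, 0, 0], [0, 0, 0, 0, 0, 0]]}}

```text
time: 7.15
ee_pos: [0.539, -0.0499, 0.0908]
eef_rot: [1.0, 0.018, -0.001, 0.0]
ft_force: [-18.3, 0.8, 28.5]
width: 0.0191
```

>>> {"api": "step_arm", "payload": {"commands": [[0, 0, 0, 0, 0, 0], [0, 0, 0, 0, 0, 0], [0, 0, 0, 0, 0, 0], [0, 0, 0, 0, 0, 0], [0, 0, 0, 0, 0, 0]], "gripper": 0.8}}

```text
time: 7.65
ee_pos: [0.5394, -0.0501, 0.0886]
eef_rot: [1.0, 0.018, 0.0, -0.0]
ft_force: [-0.7, 0.3, 0.3]
width: 0.051
```

>>> {"api": "step_arm", "payload": {"commands": [[0, 0, -0.02, 0, 0, 0], [0, 0, -0.03, 0, 0, 0], [0, 0, -0.03, 0, 0, 0], [0, 0, -0.03, 0, 0, 0], [0, 0, -0.03, 0, 0, 0], [0, 0, -0.03, 0, 0, 0], [0, 0, 0, 0, 0, 0]], "gripper": 1}}

```text
time: 8.35
ee_pos: [0.5411, -0.0499, 0.2627]
eef_rot: [1.0, 0.019, 0.003, 0.001]
ft_force: [-0.2, 0.1, 0.5]
width: 0.0868
```

```bash
python3 -c "
from h import *
im=camera('top');a=cv2.resize(im[180:300,315:475],None,fx=4,fy=4,interpolation=cv2.INTER_CUBIC)
im=camera('scene');b=cv2.resize(im[220:360,165:325],None,fx=4,fy=4,interpolation=cv2.INTER_CUBIC)
cv2.imwrite('pics/open.png',b[:,:,::-1]);cv2.imwrite('pics/opent.png',a[:,:,::-1])
delta([.548,-.3165,.27])"
```

```text
t 8.45 pos [ 0.5396 -0.0502  0.2588] yaw 0.0369 zaxis [ 0.001 -0.    -1.   ] F [-0.32 -0.41 -0.91] w 0.087
tool delta [-0.0014  0.2665 -0.0111]
```

View pics/open.png

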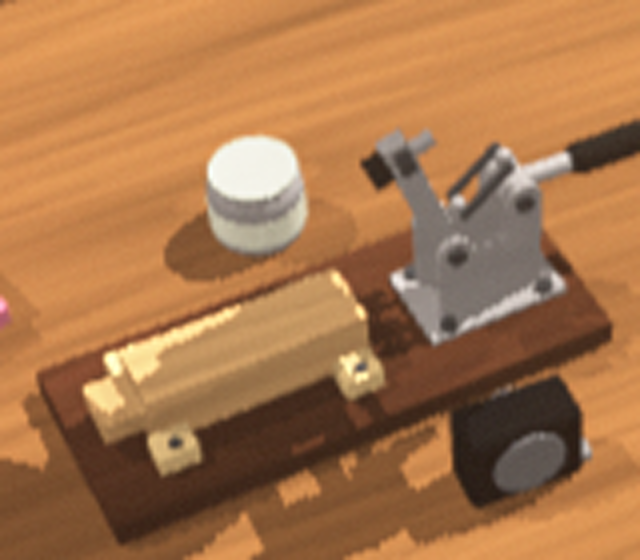

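The clamp arm stands up clear (400,160 in the crop), the handle lies level (600,150), and the rail is free and still in its blocks.

>>> {"api": "step_arm", "payload": {"commands": [[-0.0003, 0.03, 0, 0, 0, 0], [-0.0003, 0.04, 0, 0, 0, 0], [-0.0003, 0.04, 0, 0, 0, 0], [-0.0003, 0.04, 0, 0, 0, 0], [-0.0003, 0.04, 0, 0, 0, 0], [-0.0003, 0.04, 0, 0, 0, 0], [0, 0.025, 0, 0, 0, 0], [0, 0.0115, 0, 0, 0, 0], [0, 0, 0, 0, 0, 0], [0, 0, 0, 0, 0, 0]]}}

```text
time: 9.45
ee_pos: [0.5477, -0.3146, 0.2582]
eef_rot: [1.0, 0.019, -0.0, -0.001]
ft_force: [-0.5, -0.1, -0.2]
width: 0.087
```

```bash
python3 -c "
from h import *
im=camera('wrist');c=get_calibration('wrist')
delta([.5475,-.3163,.042])
t=np.array([.5443,-.2213]);R=Ro.from_euler('z',.0369).as_matrix()[:2,:2]
q=[np.r_[R@p+t,.056] for p in [(.022,-.02),(-.022,-.02),(-.022,-.155),(.022,-.155)]]
print(proj(c,q))
cv2.imwrite('pics/w2.png',im[:,:,::-1])"
```

```text
t 9.5 pos [ 0.5479 -0.3143  0.2585] yaw 0.0395 zaxis [ 0.     0.001 -1.   ] F [ 0.3  -0.16 -0.  ] w 0.0871
tool delta [-0.0005  0.0022  0.2165]
[[345.94394722 124.28884283]
 [292.52754279 124.14994916]
 [294.74185264 277.55366017]
 [342.87273484 277.67237397]]
```

View pics/w2.png

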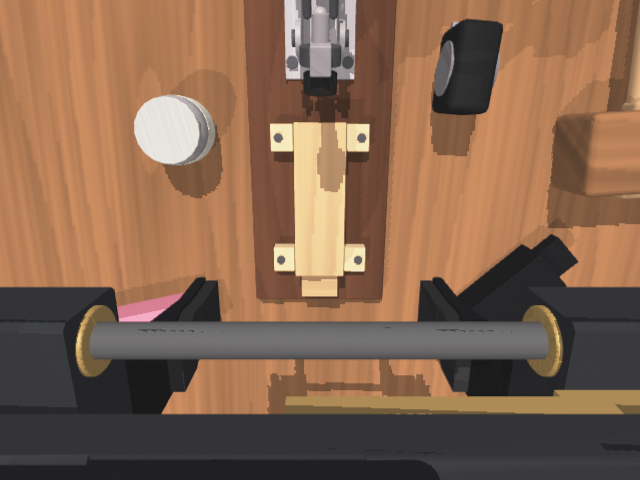

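The rail corners at (294,123), (346,123), (343,277) and (296,277) match the predictions to about 1 px. Going down.

>>> {"api": "step_arm", "payload": {"commands": [[0, 0.002, 0.02, 0, 0, 0], [0, 0, 0.035, 0, 0, 0], [0, 0, 0.035, 0, 0, 0], [0, 0, 0.035, 0, 0, 0], [0, 0, 0.03, 0, 0, 0], [0, 0, 0.025, 0, 0, 0], [0, 0, 0.018, 0, 0, 0], [0, 0, 0.01, 0, 0, 0], [0, 0, 0.006, 0, 0, 0], [0, 0, 0, 0, 0, 0], [0, 0, 0, 0, 0, 0]]}}

```text
time: 10.6
ee_pos: [0.548, -0.3185, 0.0457]
eef_rot: [1.0, 0.019, 0.001, 0.0]
ft_force: [0.5, 0.7, -0.0]
width: 0.0867
```

```bash
python3 -c "
from h import *
delta([.5475,-.3163,.042])"
```

```text
t 10.6 pos [ 0.548  -0.3185  0.0457] yaw 0.0373 zaxis [ 0.001 -0.001 -1.   ] F [ 0.47  0.7  -0.04] w 0.0867
tool delta [-0.0005 -0.0022  0.0037]
```

>>> {"api": "step_arm", "payload": {"commands": [[0, -0.002, 0.0025, 0, 0, 0], [0, 0, 0, 0, 0, 0], [0, 0, 0, 0, 0, 0], [0, 0, 0, 0, 0, 0], [0, 0, 0, 0, 0, 0], [0, 0, 0, 0, 0, 0], [0, 0, 0, 0, 0, 0], [0, 0, 0, 0, 0, 0], [0, 0, 0, 0, 0, 0], [0, 0, 0, 0, 0, 0]], "gripper": 0.3, "grip_force": 20}}

```text
time: 11.6
ee_pos: [0.5474, -0.3166, 0.0422]
eef_rot: [1.0, 0.018, 0.0, 0.0]
ft_force: [-0.1, 0.0, 0.7]
width: 0.044
```

```bash
python3 -c "
from h import *
delta([.5475,-.3163,.042])"
```

```text
t 11.6 pos [ 0.5474 -0.3166  0.0422] yaw 0.037 zaxis [ 0. -0. -1.] F [-0.15  0.02  0.73] w 0.044
tool delta [ 0.0001 -0.0003  0.0002]
```

>>> {"api": "step_arm", "payload": {"commands": [[0, 0, -0.004, 0, 0, 0], [0, 0, -0.008, 0, 0, 0], [0, 0, -0.012, 0, 0, 0], [0, 0, -0.02, 0, 0, 0], [0, 0, -0.03, 0, 0, 0], [0, 0, -0.035, 0, 0, 0], [0, 0, -0.035, 0, 0, 0], [0, 0, -0.035, 0, 0, 0], [0, 0, -0.02, 0, 0, 0], [0, 0, -0.01, 0, 0, 0], [0, 0, 0, 0, 0, 0]]}}

```text
time: 12.7
ee_pos: [0.5478, -0.3165, 0.2528]
eef_rot: [1.0, 0.019, 0.001, 0.001]
ft_force: [0.6, -0.1, -1.5]
width: 0.0438
```

```bash
python3 -c "
from h import *
# rack: yaw .065, origin (.494,.232); tcp 4.7mm to rail +y
delta([.494-.0003,.232+.0047,.25])"
```

```text
t 12.7 pos [ 0.5478 -0.3165  0.2528] yaw 0.0371 zaxis [ 0.002 -0.001 -1.   ] F [ 0.55 -0.06 -1.52] w 0.0438
tool delta [-0.0336 -0.5549  0.002 ]
```

>>> {"api": "step_arm", "payload": {"commands": [[-0.001, -0.02, 0, 0, 0, 0], [-0.002, -0.04, 0, 0, 0, 0], [-0.003, -0.045, 0, 0, 0, 0], [-0.003, -0.045, 0, 0, 0, 0], [-0.003, -0.045, 0, 0, 0, 0], [-0.003, -0.045, 0, 0, 0, 0], [-0.003, -0.045, 0, 0, 0, 0], [-0.003, -0.045, 0, 0, 0, 0], [-0.003, -0.045, 0, 0, 0, 0], [-0.003, -0.045, 0, 0, 0, 0], [-0.003, -0.045, 0, 0, 0, 0], [-0.002, -0.04, 0, 0, 0, 0]]}}

```text
time: 13.9
ee_pos: [0.4954, 0.1889, 0.25]
eef_rot: [1.0, 0.019, -0.001, 0.0]
ft_force: [0.5, -0.2, -1.6]
width: 0.044
```

>>> {"api": "step_arm", "payload": {"commands": [[-0.002, -0.035, 0, 0, 0, 0], [0, -0.015, 0, 0, 0, -0.014], [0, 0, 0, 0, 0, -0.014], [0, 0, 0, 0, 0, 0], [0, 0, 0, 0, 0, 0], [0, 0, 0, 0, 0, 0]]}}

```text
time: 14.5
ee_pos: [0.4933, 0.2354, 0.2509]
eef_rot: [1.0, 0.031, -0.0, 0.0]
ft_force: [0.1, 0.2, -1.6]
width: 0.044
```

```bash
python3 -c "
from h import *
c=get_calibration('wrist');im=camera('wrist');cv2.imwrite('pics/w3.png',im[:,:,::-1])
delta([.4937,.2367,.12])
im=camera('top');cv2.imwrite('pics/t3.png',cv2.resize(im[205:340,130:240],None,fx=4.4,fy=4.4,interpolation=cv2.INTER_CUBIC)[:,:,::-1])"
```

```text
t 14.55 pos [0.4933 0.2356 0.251 ] yaw 0.063 zaxis [ 0.    -0.001 -1.   ] F [ 0.32  0.22 -0.99] w 0.0437
tool delta [ 0.0005 -0.0011  0.131 ]
```

View pics/w3.png

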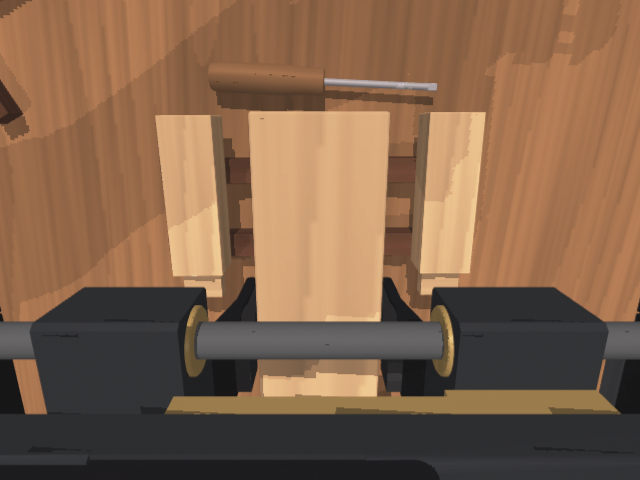

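```bash
python3 -c "
from h import *
np.set_printoptions(precision=4,suppress=True)
c=get_calibration('wrist')
for P in ([(429,112),(485,112),(470,272),(421,272)],[(157,116),(215,116),(223,276),(173,276)]):
    Q=back(c,P,.063);print(Q[:,:2]);th,t,e=fit([(-.022,.08),(.022,.08),(.022,-.055),(-.022,-.055)],Q);print(th,t,e)
"
```

```text
[[0.5738 0.3231]
 [0.6175 0.3259]
 [0.6278 0.1929]
 [0.5851 0.1902]]
0.0793594749429143 [0.602  0.2456] [0.4551 1.1808 0.6911 1.3694]
[[0.3611 0.3067]
 [0.4065 0.3096]
 [0.4126 0.1756]
 [0.369  0.1728]]
0.05327266580292319 [0.388  0.2287] [0.9611 0.8655 0.6854 0.2255]
```

>>> {"api": "step_arm", "payload": {"commands": [[0.001, -0.0025, 0.015, 0, 0, -0.003], [0, 0, 0.03, 0, 0, 0], [0, 0, 0.03, 0, 0, 0], [0, 0, 0.03, 0, 0, 0], [0, 0, 0.03, 0, 0, 0], [0, 0, 0.025, 0, 0, 0], [0, 0, 0.018, 0, 0, 0], [0, 0, 0.012, 0, 0, 0], [0, 0, 0.004, 0, 0, 0], [0, 0, 0, 0, 0, 0], [0, 0, 0, 0, 0, 0]]}}

```text
time: 15.7
ee_pos: [0.4942, 0.2398, 0.0579]
eef_rot: [0.999, 0.034, 0.001, -0.0]
ft_force: [0.0, -1.1, -0.3]
width: 0.0442
```

```bash
python3 -c "
from h import *
delta([.4942,.2382,.0492])"
```

```text
t 15.7 pos [0.4942 0.2398 0.0579] yaw 0.0681 zaxis [ 0.001  0.001 -1.   ] F [ 0.02 -1.08 -0.27] w 0.0442
tool delta [-0.0001  0.0016  0.0087]
```

>>> {"api": "step_arm", "payload": {"commands": [[0, 0.001, 0.002, 0, 0, 0], [0, 0, 0.002, 0, 0, 0], [0, 0, 0.001, 0, 0, 0], [0, 0, 0.001, 0, 0, 0], [0, 0, 0.001, 0, 0, 0], [0, 0, 0, 0, 0, 0], [0, 0, 0, 0, 0, 0]]}}

```text
time: 16.4
ee_pos: [0.4937, 0.2384, 0.0501]
eef_rot: [0.999, 0.034, 0.0, 0.0]
ft_force: [-0.3, -0.0, -1.5]
width: 0.0439
```

>>> {"api": "step_arm", "payload": {"commands": [[0, 0, 0.0005, 0, 0, 0], [0, 0, 0.0005, 0, 0, 0], [0, 0, 0, 0, 0, 0], [0, 0, 0, 0, 0, 0]]}}

```text
time: 16.8
ee_pos: [0.4938, 0.2384, 0.0492]
eef_rot: [0.999, 0.034, 0.0, 0.0]
ft_force: [0.4, -0.7, 0.4]
width: 0.0441
```

>>> {"api": "step_arm", "payload": {"commands": [[0, 0, 0.0005, 0, 0, 0], [0, 0, 0, 0, 0, 0], [0, 0, 0, 0, 0, 0]]}}

```text
time: 17.1
ee_pos: [0.4938, 0.2384, 0.0492]
eef_rot: [0.999, 0.034, 0.0, 0.0]
ft_force: [-2.0, -1.9, 6.0]
width: 0.0437
```

The upward force has risen to 6 N, so the rail is resting on the bearers. Release and rise.

>>> {"api": "step_arm", "payload": {"commands": [[0, 0, -0.0005, 0, 0, 0], [0, 0, 0, 0, 0, 0], [0, 0, 0, 0, 0, 0], [0, 0, 0, 0, 0, 0], [0, 0, 0, 0, 0, 0]], "gripper": 0.7}}

```text
time: 17.6
ee_pos: [0.4937, 0.2384, 0.0491]
eef_rot: [0.999, 0.034, -0.0, 0.0]
ft_force: [1.0, 0.8, -0.3]
width: 0.0605
```

>>> {"api": "step_arm", "payload": {"commands": [[0, 0, -0.01, 0, 0, 0], [0, 0, -0.02, 0, 0, 0], [0, 0, -0.03, 0, 0, 0], [0, 0, -0.03, 0, 0, 0], [0, 0, -0.03, 0, 0, 0], [0, 0, -0.04, 0, 0, 0], [0, 0, -0.04, 0, 0, 0], [0.01, 0.03, -0.03, 0, 0, 0], [0.01, 0.04, 0, 0, 0, 0], [0, 0.04, 0, 0, 0, 0], [0, 0.04, 0, 0, 0, 0], [0, 0.03, 0, 0, 0, 0]]}}

```text
time: 18.8
ee_pos: [0.5259, 0.0576, 0.2799]
eef_rot: [0.999, 0.033, 0.0, 0.0]
ft_force: [1.2, 0.4, 0.4]
width: 0.061
```

```bash
python3 -c "
from h import *
im=camera('top')
a=cv2.resize(im[205:340,130:240],None,fx=4.4,fy=4.4,interpolation=cv2.INTER_CUBIC)
im=camera('scene')
b=cv2.resize(im[170:290,345:480],(530,471),interpolation=cv2.INTER_CUBIC)
b=cv2.copyMakeBorder(b,0,a.shape[0]-471,0,0,cv2.BORDER_CONSTANT);v=np.hstack([a,b])
v=cv2.resize(v,(800,int(v.shape[0]*800/v.shape[1])));print(v.shape,a.shape)
cv2.imwrite('pics/fin.png',v[:,:,::-1]);delta([0,0,0])"
```

```text
(468, 800, 3) (594, 484, 3)
t 18.9 pos [0.5264 0.0552 0.2796] yaw 0.0612 zaxis [ 0.    -0.002 -1.   ] F [-0.46 -0.2   0.15] w 0.0611
tool delta [-0.5288  0.0223  0.2796]
```

View pics/fin.png

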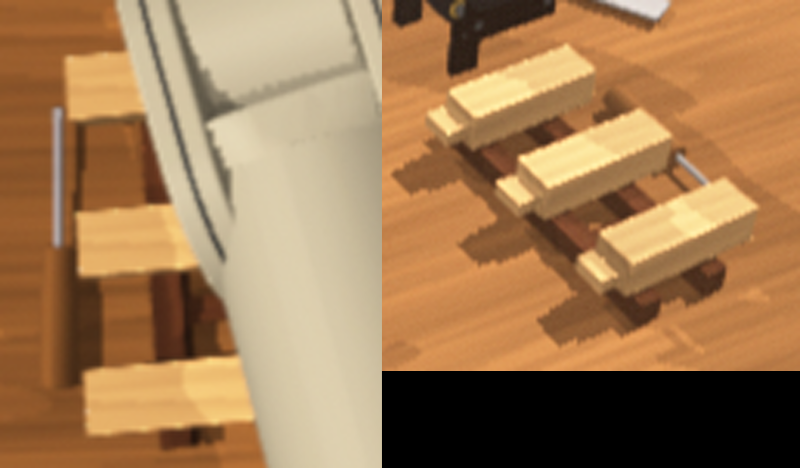

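The placed rail's end at (80,243) sits between its neighbours at (68,88) and (88,402). It lies level and parallel across both bearers, and the screwdriver hasn't moved. Settling, then handing in.

>>> {"api": "step_arm", "payload": {"commands": [[0, 0, 0, 0, 0, 0], [0, 0, 0, 0, 0, 0], [0, 0, 0, 0, 0, 0]]}}

```text
time: 19.2
ee_pos: [0.5257, 0.0617, 0.2794]
eef_rot: [0.999, 0.035, 0.0, -0.0]
ft_force: [-0.3, -0.2, 0.7]
width: 0.0605
```

```bash
python3 -c "
from h import *
im=camera('scene').astype(int)[:,:,::-1]
o=cv2.imread('pics/open.png');n=cv2.resize(im[220:360,165:325].astype(np.uint8),None,fx=4,fy=4,interpolation=cv2.INTER_CUBIC)
d=np.abs(o.astype(int)-n).max(2);print('clamp/handle region',(d[120:340,360:640]>60).mean(),'tape',(d[375:505,450:590]>60).mean(),'tin',(d[130:250,200:310]>60).mean(),'rail',(d[270:420,110:370]>60).mean())
print(read_state()['ft_force']);print(close_job())"
```

```text
clamp/handle region 0.02280844155844156 tape 0.0009340659340659341 tin 0.0 rail 0.5436410256410257
[0.14896104 0.13245131 0.10243527]
the job is handed in; nothing more can be done
None
```

I flipped the handle fully over to its stop (about 1.7 rad), so the clamp is open. I then lifted the freed rail straight up out of the jig and laid it flat across both bearers, mid-gap between the finished rails. I handed the job in at about 19 s.

**Last checks:**
- **Rail placement:** In the final picture the rail lies level and parallel to its neighbours. Its end is within about 2 px of the midpoint between theirs (top view partly hidden by the arm).
- **Bystanders:** Image differences between clamp opening and hand-in show the tin and tape unmoved. The screwdriver and finished rails look undisturbed by eye.
- **Clamp:** It showed open right after the flip. Only about 2% of its pixels had changed by hand-in, which I take to be shadow; I did not view it again.
- **Forces:** The highest force I read was about 34 N at the wrist, while gripping the handle against its stop. The rail touched down at about 6 N, and the arm was touching nothing at hand-in.

No check failed. My two yaw readings for the finished rails from the wrist camera disagreed by about 0.026 rad, so I used their mean, which matched the top view.

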